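Fit the charged battery and snap the work light's sliding cover shut

TASK

Get the cordless work light ready for use: stand the charged battery pack in the open bay on its base, brass contacts towards the lamp head, then put the red cover over it with its four side lugs in the notches of the rails and slide it towards the lamp head until its spring tab clicks down behind the ledge. Leave the other things on the bench where they are.

Things in the scene. Friction and masses are not known exactly. Their poses are not given: they have to be found in the camera images.
- work_light: Cordless LED work light screwed to the bench: dark base 248 x 112 mm, flat deck 40 mm above the bench, lamp head (yoke 196 mm wide, top 145 mm above the bench, rear face from x = +84 mm) at its +x end. Origin under the base on the bench, z up, x = the way the cover slides shut. The bulkhead at x = +66 mm, 52 mm above the deck, stops the cover.
- bay (a point): Centre of the floor of the battery bay, 24 mm above the bench, axes as the work light (the pack's contacts belong at +x). The bay is a recess 92 mm (x) by 54 mm (y), 16 mm deep below the deck.
- set_down (a point): Point on the deck, axes as the work light: with the cover's origin here (within 5 mm along x, 3 mm along y, 2 degrees) its lugs drop into the notches and it stands flat on the deck. The rails at both sides run along x; their lips reach in to y = +-39 mm, underside 6 mm and top 10 mm above the deck, with two chamfered notches 30 mm long in each.
- home (a point): Point on the deck, axes as the work light, 34 mm along +x from set_down: the cover's origin when its open end touches the bulkhead. The tab drops behind the ledge when the cover is 3.5 mm short of here; that much play remains.
- ledge (a point): Top of the ledge that the tab snaps over, axes as the work light: 26 mm wide (y), 5.5 mm above the deck, ramp towards -x, steep face 1.5 mm towards +x.
- battery_pack: Loose battery pack, 84 x 46 x 54 mm (x, y, z), 0.35 kg, black with a blue band, upright at the start; origin at the centre of its underside, z up; brass contacts on its +x end. Grip it across y by its upper 22 mm, so that the fingers stay above the rails: seated, its top is 78 mm above the bench, 28 mm above the rail lips.
- cover: Loose red battery cover, 0.16 kg, upright at the start: a cowl 108 x 68 mm (x, y), 47 mm high, walls 3 mm, open below and at its +x end, with a black grip rib on the roof. Origin at the centre of the cowl's lower rim, z up, x the way it slides shut. Four lugs, 18 mm long, 4 mm thick, stand out to y = +-44 mm at x = +-30 mm on the lower rim. The spring tab reaches back to x = -84 mm.
- cover_grip (a point): Middle of the grip rib, 60 mm above the cover's lower rim. The rib is 70 mm long (x), 22 mm wide (y), 20 mm high, its top 67 mm above the lower rim. Sliding the cover shut takes about 5 to 15 N, most of it where the tab rides over the ledge; it slides best when set down, let go so that it lies flat, and taken again by the rib.
- pack_contacts (a point): Middle of the +x (contact) end face of the battery pack, 42 mm from its centre.
- cover_tab (a joint): Spring tab of the cover, rad: 0 at rest, grows to about 0.1 to 0.2 as its nose rides up the ledge, and springs back to 0 when it has clicked behind it (or before it has met it).
- chisel: Bystander: chisel with a wooden handle, 187 mm long, lying; leave it alone.
- sanding_block: Bystander: cork sanding block, 107 x 64 x 32 mm; leave it alone.
- yellow_tape: Bystander: roll of yellow tape, 101 mm across, 24 mm high; leave it alone.
- glue_bottle: Bystander: white glue bottle with a blue band and orange nozzle, 162 mm high; leave it alone.

How it is judged (in metres and radians):
On the way:
1. the battery pack stands in the bay, contacts towards the lamp head, let go and at rest (x of battery_pack in the frame of bay between -0.007 and 0.007 m and y of battery_pack in the frame of bay between -0.007 and 0.007 m and z of battery_pack in the frame of bay between -0.003 and 0.004 m and x of pack_contacts in the frame of bay above 0.03 m and angle between battery_pack's own z axis and vertical below 0.1 rad and contact force between the fingers and battery_pack below 0.3 N and linear speed of battery_pack below 0.02 m/s), for 0.2 s.
At the end, for the whole second after the job is handed in: The pack stands in the bay (7 mm, contacts to the lamp head); over it the cover lies flat and square (4 degrees, 5 mm sideways), within 4.5 mm of the stop, its tab sprung back behind the ledge (under 0.05 rad); both at rest (x of battery_pack in the frame of bay between -0.007 and 0.007 m and y of battery_pack in the frame of bay between -0.007 and 0.007 m and z of battery_pack in the frame of bay between -0.003 and 0.004 m and x of pack_contacts in the frame of bay above 0.03 m and angle between battery_pack's own z axis and vertical below 0.1 rad and x of cover in the frame of home between -0.0045 and 0.004 m and y of cover in the frame of home between -0.005 and 0.005 m and z of cover in the frame of home between -0.003 and 0.003 m and angle between the x axis of cover and the x axis of work_light, either way round below 0.07 rad and angle between cover's own z axis and vertical below 0.06 rad and value of joint cover_tab below 0.05 rad and linear speed of each of cover, battery_pack below 0.01 m/s); the robot touches nothing.
It fails at once if a bystander (chisel, sanding block, tape or glue bottle) is moved more than 30 mm (distance of any of chisel, sanding_block, yellow_tape, glue_bottle from where it was at the start of the episode above 0.03 m).
It also fails if it takes over 64 s, if anything falls off the work surface, if the arm or the gripper's body presses on something with over 40 N, if the wrist force passes 120 N, or if a joint passes its speed limit or range.

ROBOT

A 6-joint arm with a two-finger parallel gripper is mounted at the origin on the work surface; the furniture and walls round the work are solid. World frame = base frame: x ahead of the robot, y to its left, z up, the work surface at z = 0. Lengths are in mm, angles in rad, forces in N, time in s.
With the tool pointing down it reaches from about 350 to 925 mm from the base axis. Payload 6.4 kg.
Tool frame: the origin (TCP) lies at the very end of the fingers, on their centre line; the grasp point (between the pads) lies 19 mm behind it; z points along the fingers, y is the line along which they close (so a half turn about z gives the same grasp; the last joint's range is limited). The gripper opens to 85 mm and grips with 20 to 120 N. Pads are 22 mm wide; open, the fingers measure 114 mm over their backs; the gripper's body (76 mm by 85 mm) begins 54 mm behind the grasp point. The pads swing forward as they close: fully open they stand 13 mm farther back than shut.
Start: joints at [1.174, 0.245, 1.558, -0, 1.339, -0.174], TCP at [143.621, 633.946, 231.29] pointing down, gripper open.
Joint ranges: [-3.13, 3.13], [-1.02, 2.26], [0.13, 2.54], [-0.95, 4.09], [0.21, 2.88], [-2.74, 2.74]. Speed limits (rad/s): [2.57, 2.57, 3.14, 3.14, 3.14, 3.14].

INTERFACE

Orientations are given as a rotation vector (axis times angle).
In Python, from bench import robot, vision gives the robot as it stands.
- The arm moves only by the tool apply_moves, never from a script. Its argument "moves" is a list of rows, each a list of 3 entries, a list of its own where there are three numbers: the shift along the tool's x, y, z scaled (see below), then the turn, a rotation vector about the tool's x, y, z scaled (see below), then the closure, from -1 (fully open) to 1 (shut). In form: [[[tx, ty, tz], [rx, ry, rz], grip], ...]. A call has 1 to 20 rows; each row is the pose to reach, as a shift and turn from the pose commanded when the call began, along the tool's axes at that moment; what a row does not reach only later rows make up. The controller multiplies each number of a shift by 12 cm and each number of a turn by 90 degrees. A row lasts 1/8 s, in which the tool goes at most 62.5 mm and 10.7 degrees, less where a joint would pass 70% of its speed; a pose out of reach is approached as far as the arm can. A call with a number of a shift or a turn outside -1 to 1 is refused whole. A call with a gripper value outside its range is refused whole. The fingers move at their own pace and stop on an object; the grip force is fixed at half the most. Time passes only in rows, so rows that repeat a pose let the fingers close. It gives the time, the measured TCP pose, the force, the opening and the grip force at its end, in the units of the state.
- robot.get_state(): the state, without advancing time (a new reading comes with each control period).
- vision.get_image(name): name is "side" or "top" or "wrist"; returns the picture (400x640x3 uint8, blue, green, red); there is no depth.
- vision.camera_params(name): a dict with "mtx" (3x3 intrinsics, pixels), "pose" (4x4, takes a point from camera to world coordinates). Camera axes: x right, y up, looking along -z (the intrinsics and any distortion apply to the point x, -y, -z); pixel columns grow to the right and rows downward; lengths in mm; the calibration is good to about 2 mm. The wrist camera is an equidistant fisheye: a pixel r from the principal point sees the ray r / f radians off the axis. A picture is of the moment at which its call begins: read the wrist's pose just before it. camera_params takes no time and is no camera call; for the wrist camera it gives the pose at the moment of the call.
- robot.close_job(): hands the job in; it is judged then, once.
The state is a dict: "t": time; "joint_positions": joint angles; "dq": joint speeds; "tau": joint torques, N m; "ee_pos": TCP position; "eef_rot": TCP orientation; "ft_force": force on the tool from outside, world axes, zero at the start; "wrist_torque": the same for the moment, N m; "gripper_width": finger opening in mm; "finger_force": force on a finger pad.
Only numpy, scipy, OpenCV 4.12 (cv2) and the standard library are available. Lean on these libraries where they do the work, as an engineer would, in place of code of your own. Each camera call takes 0.05 s, during which the arm holds its last target. There are 200 camera calls.

## Working session

There is one attempt and no reset: what is moved stays moved. The work goes in short steps, Python scripts to look and compute and a tool call to move; the robot and the scene stay as the last step left them, time stands still between calls to the robot, and variables do not carry over. Pictures are saved under pics/ and viewed, at most 10 in all, crops included, and the job is handed in when it is done.

Besides the shell and the picture viewer there is one more tool, called by a JSON object that holds its "method" and its "body", one argument or row to a line. apply_moves: Moves the arm, as the interface text tells. Its arguments: {"type":"object","properties":{"moves":{"type":"array"}},"required":["moves"]}

```bash
ls; mkdir -p pics
python3 - <<'E'
from bench import robot, vision
import cv2,numpy as np
s=robot.get_state();print({k:np.round(v,3) for k,v in s.items()})
for n in("side","top","wrist"):
    p=vision.camera_params(n);print(n,np.round(p["mtx"],1).tolist(),np.round(p["pose"],3).tolist(),[k for k in p])
    cv2.imwrite(f"pics/{n}0.png",vision.get_image(n))
E
```

```text
pics
{'t': np.float64(0.0), 'joint_positions': array([ 1.174,  0.246,  1.559, -0.   ,  1.339, -0.174]), 'dq': array([ 0.001,  0.001,  0.   ,  0.   , -0.   , -0.001]), 'tau': array([ 2.0000e-03, -4.2950e+01, -3.2615e+01,  0.0000e+00,  5.0000e-03,
        0.0000e+00]), 'ee_pos': array([143.356, 633.413, 230.153]), 'eef_rot': array([-3.490e-01, -3.122e+00,  3.000e-03]), 'ft_force': array([-0.193, -0.614,  0.34 ]), 'wrist_torque': array([-0.028, -0.026, -0.012]), 'finger_force': np.float64(0.0), 'gripper_width': np.float64(85.377)}
side [[449.5, 0.0, 323.7], [0.0, 449.5, 203.0], [0.0, 0.0, 1.0]] [[-0.986, 0.086, -0.145, 389.983], [-0.168, -0.531, 0.83, 1095.722], [-0.006, 0.843, 0.538, 736.938], [0.0, 0.0, 0.0, 1.0]] ['mtx', 'pose']
top [[427.0, 0.0, 326.2], [0.0, 427.0, 201.7], [0.0, 0.0, 1.0]] [[-0.019, 0.99, -0.139, 393.953], [-1.0, -0.017, 0.017, 81.377], [0.015, 0.139, 0.99, 1179.495], [0.0, 0.0, 0.0, 1.0]] ['mtx', 'pose']
wrist [[309.7, 0.0, 321.7], [0.0, 309.7, 193.4], [0.0, 0.0, 1.0]] [[0.22, -0.923, -0.314, 62.39], [0.976, 0.207, 0.073, 651.319], [-0.002, -0.323, 0.947, 373.794], [0.0, 0.0, 0.0, 1.0]] ['mtx', 'pose']
```

View pics/top0.png

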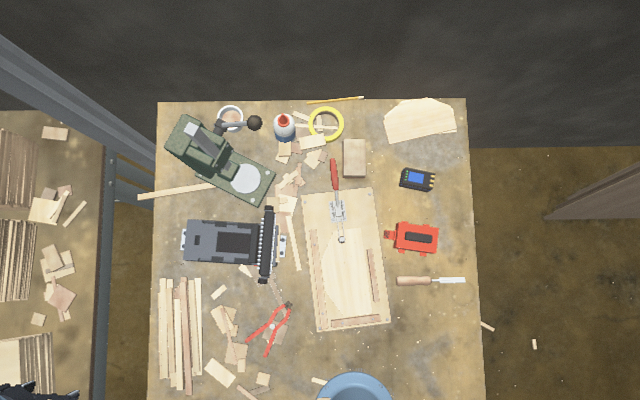

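View pics/side0.png

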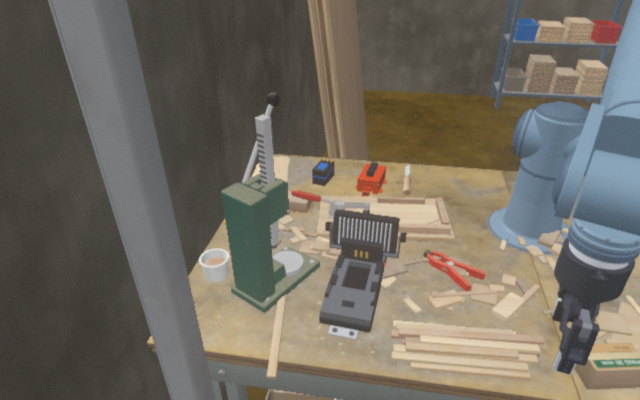

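The top view shows the light at about (225,243), with its lamp head at (267,245) on the right. The pack is at (417,179), the cover at (416,238) with its tab to the left at (388,235), and a tall drill press at (215,160). The side view shows the pack at (322,172), the cover at (371,178) and the bay at (357,275). Next I'll enlarge the relevant parts.

```bash
cat > h.py <<'E'
import numpy as np,cv2
from bench import robot,vision
def ray(P,uv,fish=False):
    K=P["mtx"];T=P["pose"];x=(uv[0]-K[0,2])/K[0,0];y=(uv[1]-K[1,2])/K[1,1]
    if fish:
        r=np.hypot(x,y);k=np.sin(r)/r if r>1e-9 else 1;d=np.array([x*k,-y*k,-np.cos(r)])
    else: d=np.array([x,-y,-1.])
    d=T[:3,:3]@d;return T[:3,3],d/np.linalg.norm(d)
def plane(P,uv,z,fish=False):
    o,d=ray(P,uv,fish);return o+d*(z-o[2])/d[2]
def tri(rays):
    A=sum(np.eye(3)-np.outer(d,d) for o,d in rays);b=sum((np.eye(3)-np.outer(d,d))@o for o,d in rays)
    p=np.linalg.solve(A,b);return p,[np.linalg.norm(np.cross(p-o,d)) for o,d in rays]
def proj(P,X,fish=False):
    K=P["mtx"];T=P["pose"];c=T[:3,:3].T@(np.asarray(X,float)-T[:3,3]);c=np.array([c[0],-c[1],-c[2]])
    if fish:
        r=np.hypot(c[0],c[1]);th=np.arctan2(r,c[2]);q=c[:2]/r*th
    else:q=c[:2]/c[2]
    return q*K[0,0]+K[:2,2]
def move_to(pos,yaw,s=None):
    """tool-frame shift/turn (scaled) for world TCP pos, tool down, tool y at yaw"""
    from scipy.spatial.transform import Rotation as R
    s=s or robot.get_state();R0=R.from_rotvec(s["eef_rot"])
    return R0
E
python3 - <<'E'
import cv2,numpy as np
t=cv2.imread("pics/top0.png");s=cv2.imread("pics/side0.png")
a=cv2.resize(t[155:265,370:480],None,fx=3.6,fy=3.6,interpolation=cv2.INTER_CUBIC)
b=cv2.resize(t[195:295,175:300],(400,320),interpolation=cv2.INTER_CUBIC)
c=cv2.resize(s[150:205,300:400],(400,220),interpolation=cv2.INTER_CUBIC)
d=cv2.resize(s[200:345,310:410],(400,580),interpolation=cv2.INTER_CUBIC)
o=np.zeros((600,800,3),np.uint8)
o[:320,:400]=b;o[:580,400:]=d;o[320:540,:400]=c
cv2.imwrite("pics/z1.png",o);cv2.imwrite("pics/z2.png",a)
E
```

```text
(no output)
```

View pics/z1.png

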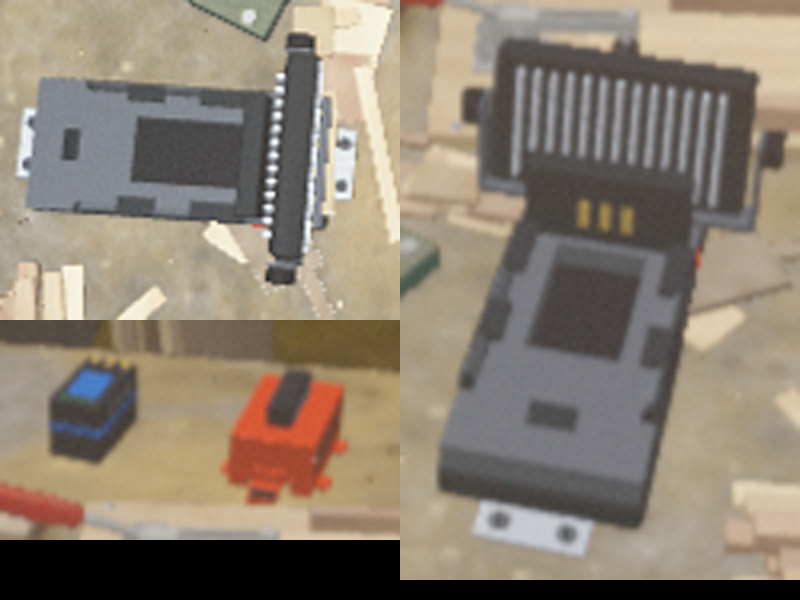

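View pics/z2.png

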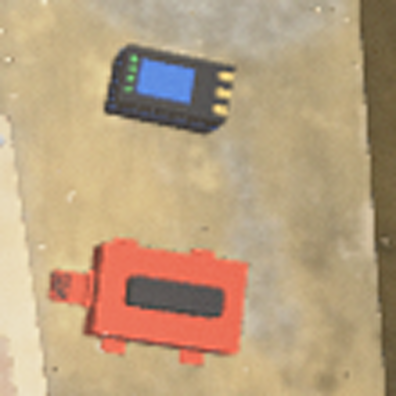

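The crops confirm that the contacts and the lamp head both face image right (about world -y). The tab is at the cover's left end. The ledge (about (197,240) in the top picture) and the bay (217–251, 232–253) are clear. Now rough coordinates by two-view triangulation.

```bash
cat >> h.py <<'E'
def blobs(m,lo=15):
    n,l,st,c=cv2.connectedComponentsWithStats(m.astype(np.uint8));return [(c[i],st[i]) for i in range(1,n) if st[i,4]>lo]
E
python3 - <<'E'
from h import *
P={n:vision.camera_params(n) for n in("top","side")}
T=lambda u,v:(175+u/3.2,195+v/3.2)
D=lambda u,v:(310+(u-400)/4,200+v/4)
C=lambda u,v:(300+u/4,150+(v-320)/4)
Z=lambda u,v:(370+u/3.6,155+v/3.6)
pr={"ledge":(T(70,143),D(553,415)),"bayA(-x+y)":(T(135,118),D(640,360)),"bayB(-x,-y)":(T(132,184),D(528,343)),
"bayC(+x -y)":(T(238,187),D(555,248)),"bayD":(T(243,123),D(652,265)),
"deckback+y":(T(40,78),D(645,495)),"deckback-y":(T(28,207),D(442,462)),"rib":(Z(175,297),C(289,397)),"packlabel":(Z(166,78),C(90,384)),
"rib-x":(Z(128,291),C(279,420)),"rib+x":(Z(223,304),C(300,374))}
for k,(a,b) in pr.items():
    p,e=tri([ray(P["top"],a),ray(P["side"],b)]);print(k,p.round(1),np.round(e,1))
for k,uv in dict(bottle=(284,127),press=(225,125),presstop=(254,123),tape=(326,124),chisel=(430,281)).items(): print(k,plane(P["top"],uv,100).round())
E
```

```text
ledge [458.3 406.1  40.8] [0.2 0.2]
bayA(-x+y) [447.1 353.4  40.4] [30.8 30.8]
bayB(-x,-y) [450.9 356.1  44.1] [27.7 27.7]
bayC(+x -y) [446.7 269.4  41.2] [27.4 27.4]
bayD [444.3 264.9  33.8] [28.2 28.2]
deckback+y [459.6 437.4  31.2] [53.8 53.8]
deckback-y [458.2 446.3  42.9] [52.5 52.5]
rib [ 453.2 -180.    54.3] [0.7 0.7]
packlabel [ 616.  -182.    51.7] [0.4 0.4]
rib-x [ 458.3 -146.3   51.4] [0.7 0.7]
rib+x [ 447.2 -214.1   57.9] [0.7 0.7]
bottle [745. 169. 100.]
press [752. 323. 100.]
presstop [757. 248. 100.]
tape [751.  59. 100.]
chisel [ 341. -193.  100.]
```

```bash
cat >> h.py <<'E'
from scipy.spatial.transform import Rotation as R
def goal(pos,ang,s=None):
    "ang: world heading (deg) of tool x axis, tool down; prints scaled shift & turn"
    s=s or robot.get_state();R0=R.from_rotvec(s["eef_rot"])
    a=np.radians(ang);x=np.array([np.cos(a),np.sin(a),0]);z=np.array([0,0,-1.]);R1=R.from_matrix(np.c_[x,np.cross(z,x),z])
    print("goal",pos,"shift",(R0.inv().apply(np.array(pos)-s["ee_pos"])/120).round(3),"turn",((R0.inv()*R1).as_rotvec()/(np.pi/2)).round(3))
E
python3 - <<'E'
from h import *
s=robot.get_state();M=R.from_rotvec(s["eef_rot"]).as_matrix();print(M.round(3))
P=vision.camera_params("wrist")["pose"];print((M.T@(P[:3,3]-s["ee_pos"])).round(1));print((M.T@P[:3,:3]).round(3))
goal([450,330,300],90);goal([450,330,300],-90)
E
```

```text
[[-0.975  0.221 -0.001]
 [ 0.221  0.975 -0.001]
 [ 0.    -0.002 -1.   ]]
[  83.    -0.7 -143.5]
[[ 0.001  0.946  0.323]
 [ 1.    -0.001 -0.   ]
 [ 0.     0.323 -0.946]]
goal [450, 330, 300] shift [-3.05  -1.903 -0.578] turn [-0.001  0.001  0.858]
goal [450, 330, 300] shift [-3.05  -1.903 -0.578] turn [-1.000e-03 -1.000e-03 -1.142e+00]
```

{"method": "apply_moves", "body": {
  "moves": [
    [[-0.2, -0.12, -0.3], [0, 0, 0.1], -1],
    [[-0.4, -0.25, -0.3], [0, 0, 0.21], -1],
    [[-0.6, -0.37, -0.3], [0, 0, 0.32], -1],
    [[-0.8, -0.5, -0.3], [0, 0, 0.43], -1],
    [[-0.8, -0.5, -0.3], [0, 0, 0.54], -1],
    [[-0.8, -0.5, -0.3], [0, 0, 0.65], -1],
    [[-0.8, -0.5, -0.3], [0, 0, 0.76], -1],
    [[-0.8, -0.5, -0.3], [0, 0, 0.858], -1],
    [[-0.8, -0.5, -0.3], [0, 0, 0.858], -1]
  ]
}}

```text
t: 1.27
ee_pos: [223.9, 554.0, 266.9]
eef_rot: [2.219, 2.224, -0.001]
ft_force: [-0.4, -0.2, 0.6]
gripper_width: 85.5
finger_force: 0.0
```

{"method": "apply_moves", "body": {
  "moves": [
    [[-0.3, 0.3, -0.1], [0, 0, 0], -1],
    [[-0.6, 0.6, -0.14], [0, 0, 0], -1],
    [[-0.93, 0.94, -0.14], [0, 0, 0], -1],
    [[-0.93, 0.94, -0.14], [0, 0, 0], -1]
  ]
}}

```text
t: 1.78
ee_pos: [339.1, 440.5, 284.1]
eef_rot: [2.224, 2.219, 0.0]
ft_force: [-0.1, 0.1, -0.6]
gripper_width: 85.6
finger_force: 0.0
```

{"method": "apply_moves", "body": {
  "moves": [
    [[-0.3, 0.3, -0.1], [0, 0, 0], -1],
    [[-0.6, 0.6, -0.14], [0, 0, 0], -1],
    [[-0.93, 0.94, -0.14], [0, 0, 0], -1],
    [[-0.93, 0.94, -0.14], [0, 0, 0], -1],
    [[-0.93, 0.94, -0.14], [0, 0, 0], -1]
  ]
}}

```text
t: 2.4
ee_pos: [449.1, 331.7, 300.6]
eef_rot: [-2.219, -2.223, 0.001]
ft_force: [-0.4, -0.1, 0.2]
gripper_width: 85.6
finger_force: 0.0
```

Run:
```python
from h import *
s=robot.get_state();P=vision.camera_params("wrist");cv2.imwrite("pics/w1.png",vision.get_image("wrist"))
np.save("w1.npy",P["pose"])
print(s["t"],s["ee_pos"].round(1));goal([450,330,300],90,s)
```

```text
2.4 [449.1 331.7 300.6]
goal [450, 330, 300] shift [-0.014  0.008  0.005] turn [-0.001 -0.     0.001]
```

View pics/w1.png

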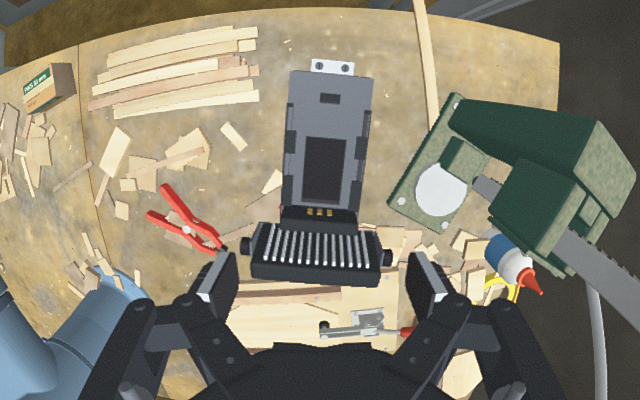

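The wrist view shows the light from behind. The ledge is at (329,98), the bay about (303–346, 136–203) and the deck's rear corners at about (291,72) and (370,80). I'll extract these by mask.

Run:
```python
from h import *
im=cv2.imread("pics/w1.png");K=vision.camera_params("wrist")["mtx"];P={"mtx":K,"pose":np.load("w1.npy")}
g=cv2.GaussianBlur(cv2.cvtColor(im,cv2.COLOR_BGR2GRAY),(3,3),0)
print(g[60:215:6,328]);print(g[170,270:385:3]);print(g[98,280:380:3])
for thr in (52,62,72):
  m=np.zeros_like(g);m[84:206,295:355]=g[84:206,295:355]<thr
  for c,st in blobs(m,25):
    cn=cv2.findContours((m>0).astype(np.uint8)[st[1]:st[1]+st[3],st[0]:st[0]+st[2]],0,2)[0]
    cn=max(cn,key=cv2.contourArea)+[[int(st[0]),int(st[1])]]
    ap=cv2.approxPolyDP(cn,5,True).reshape(-1,2)
    print(thr,c.round(1),st.tolist(),ap.tolist(),[plane(P,a,40,True)[:2].round(1).tolist() for a in ap])
for uv in [(291,72),(370,80),(329,98)]:print(plane(P,uv,40,True).round(1))
```

```text
[224 236 219 136 135 136  64  83 132 132 132 132 130  86  56  55  53  54
  55  54  53  55  54  53 111 111]
[163 168 222 176 113 127 121 129 129 129 130  91  55  53  53  52  54  55
  54  53  54  53  54  54  79 130 129 129 130 103  86 112 176 174 179 179
 178 176 174]
[177 175 173 132 133 134 133 134 134 134 134 134 134 114  64  66  65  66
  65  65 109 133 133 134 133 133 134 132 133 133 136 174 172 171]
62 [322.9 168.5] [303, 137, 42, 64, 2229] [[308, 137], [303, 197], [337, 200], [344, 141]] [[430.7, 354.3], [423.0, 270.7], [470.3, 266.5], [478.1, 349.2]]
72 [329.5  97.9] [321, 94, 18, 9, 127] [[321, 95], [338, 102], [336, 95]] [[447.7, 409.5], [469.6, 400.6], [466.9, 409.7]]
72 [322.9 169. ] [302, 137, 44, 66, 2361] [[307, 137], [303, 199], [337, 202], [345, 141]] [[429.4, 354.3], [423.0, 267.8], [470.3, 263.5], [479.4, 349.2]]
72 [352.5 195.1] [350, 181, 5, 25, 89] [[353, 181], [350, 205]] [[491.6, 294.1], [488.7, 259.1]]
[409.2 440.   40. ]
[510.6 430.5  40. ]
[457.9 405.7  40. ]
```

{"method": "apply_moves", "body": {
  "moves": [
    [[-0.4, 0.07, 0], [0, 0, 0], -1],
    [[-0.9, 0.15, 0], [0, 0, 0], -1]
  ]
}}

```text
t: 2.7
ee_pos: [466.7, 224.0, 300.8]
eef_rot: [-2.214, -2.228, -0.0]
ft_force: [0.8, -1.1, -0.1]
gripper_width: 85.5
finger_force: 0.0
```

{"method": "apply_moves", "body": {
  "moves": [
    [[-0.45, 0.07, 0.04], [0, 0, 0], -1],
    [[-0.9, 0.15, 0.08], [0, 0, 0], -1]
  ]
}}

```text
t: 2.95
ee_pos: [485.2, 115.1, 291.4]
eef_rot: [2.217, 2.226, 0.001]
ft_force: [0.5, 0.3, -0.9]
gripper_width: 85.2
finger_force: 0.0
```

{"method": "apply_moves", "body": {
  "moves": [
    [[-0.45, 0.07, 0.04], [0, 0, 0], -1],
    [[-0.9, 0.15, 0.08], [0, 0, 0], -1]
  ]
}}

```text
t: 3.2
ee_pos: [503.6, 7.1, 281.7]
eef_rot: [2.217, 2.225, 0.001]
ft_force: [0.6, -0.4, 0.0]
gripper_width: 85.4
finger_force: 0.0
```

{"method": "apply_moves", "body": {
  "moves": [
    [[-0.45, 0.07, 0.04], [0, 0, 0], -1],
    [[-0.9, 0.15, 0.15], [0, 0, 0], -1]
  ]
}}

```text
t: 3.45
ee_pos: [522.4, -101.1, 264.4]
eef_rot: [2.216, 2.224, 0.002]
ft_force: [-0.0, -0.1, 1.3]
gripper_width: 85.5
finger_force: 0.0
```

{"method": "apply_moves", "body": {
  "moves": [
    [[-0.4, 0.07, 0.04], [0, 0, 0], -1],
    [[-0.65, 0.15, 0.1], [0, 0, 0], -1],
    [[-0.65, 0.15, 0.1], [0, 0, 0], -1],
    [[-0.65, 0.15, 0.1], [0, 0, 0], -1]
  ]
}}

```text
t: 3.95
ee_pos: [539.9, -177.3, 251.7]
eef_rot: [-2.218, -2.224, -0.0]
ft_force: [-0.4, 0.4, -0.1]
gripper_width: 85.5
finger_force: 0.0
```

Run:
```python
from h import *
s=robot.get_state();P=vision.camera_params("wrist");cv2.imwrite("pics/w2.png",vision.get_image("wrist"))
np.save("w2.npy",P["pose"])
print(s["t"],s["ee_pos"].round(1))
Q=dict(mtx=P["mtx"],pose=np.load("w1.npy"))
print("bulkhead",plane(Q,(333,206),92,True),plane(vision.camera_params("top"),(251.5,240),92))
```

```text
3.95 [ 539.9 -177.3  251.7]
bulkhead [462.82869687 277.68469491  92.        ] [451.91841075 253.74426253  92.        ]
```

View pics/w2.png

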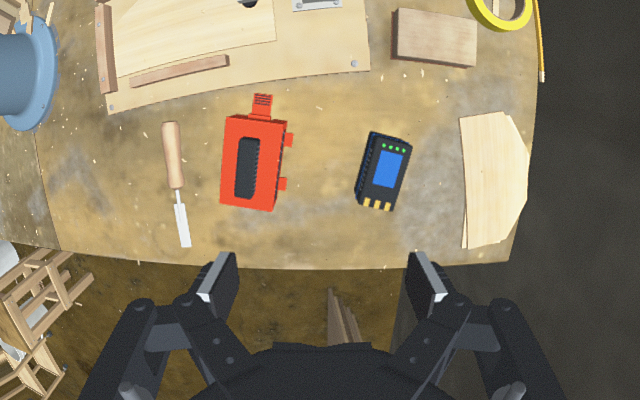

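The view shows the cover (rib at (246,168), tab up at (262,103)) and the pack (top face about (361–412, 132–212), brass contacts at the bottom). Next: pack pose from mask edges on the z=54 plane, with a two-view height check on the label and rib.

Run:
```python
from h import *
im=cv2.imread("pics/w2.png");P=vision.camera_params("wrist");P["pose"]=np.load("w2.npy");Tp=vision.camera_params("top")
top=cv2.imread("pics/top0.png")
def blue(i):
    h=cv2.cvtColor(i,cv2.COLOR_BGR2HSV);return (h[...,0]>100)&(h[...,0]<125)&(h[...,1]>150)&(h[...,2]>150)
b=max(blobs(blue(im)[100:230,340:430]),key=lambda q:q[1][4]);cb=b[0]+[340,100]
bt=max(blobs(blue(top)[160:200,390:445]),key=lambda q:q[1][4]);ct=bt[0]+[390,160]
p,e=tri([ray(P,cb,1),ray(Tp,ct)]);print("label",cb,ct,p.round(1),np.round(e,1))
# label orientation on z=54
m=np.zeros(im.shape[:2],np.uint8);m[100:230,340:430]=blue(im)[100:230,340:430]
pts=np.array([plane(P,q.ravel(),54,1)[:2] for q in max(cv2.findContours(m,0,1)[0],key=len)],np.float32);print("label rect",cv2.minAreaRect(pts))
# pack silhouette
hsv=cv2.cvtColor(im,cv2.COLOR_BGR2HSV)
m2=np.zeros_like(m);sub=(hsv[...,2]<75)|blue(im);m2[115:222,345:425]=sub[115:222,345:425]
m2=cv2.morphologyEx(m2,cv2.MORPH_CLOSE,np.ones((5,5)));cn=max(cv2.findContours(m2,0,1)[0],key=cv2.contourArea)
ap=cv2.approxPolyDP(cv2.convexHull(cn),3,True).reshape(-1,2)
for a in ap: print(a,plane(P,a,54,1)[:2].round(1),plane(P,a,0,1)[:2].round(1))
# cover rib: dark within red
r=np.zeros_like(m);r[125:205,228:268]=(hsv[...,2]<85)[125:205,228:268]
cn=max(cv2.findContours(r,0,1)[0],key=cv2.contourArea)
pts=np.array([plane(P,q.ravel(),67,1)[:2] for q in cn],np.float32);print("rib67",cv2.minAreaRect(pts),cv2.boxPoints(cv2.minAreaRect(pts)).round(1).tolist())
red=np.zeros_like(m);h=(((hsv[...,0]<8)|(hsv[...,0]>174))&(hsv[...,1]>150)&(hsv[...,2]>90));red[85:220,205:300]=h[85:220,205:300]
red=cv2.morphologyEx(red|r,cv2.MORPH_CLOSE,np.ones((3,3)))
cn=max(cv2.findContours(red,0,1)[0],key=cv2.contourArea);
ap=cv2.approxPolyDP(cn,3,True).reshape(-1,2)
for a in ap: print(a,[plane(P,a,z,1)[:2].round(1).tolist() for z in(47,0)])
```

```text
Traceback (most recent call last):
ValueError: max() iterable argument is empty
```

```bash
cat > m.py <<'E'
from h import *
im=cv2.imread("pics/w2.png");P=vision.camera_params("wrist");P["pose"]=np.load("w2.npy");Tp=vision.camera_params("top")
top=cv2.imread("pics/top0.png");print(im[168,389],top[178,416],cv2.cvtColor(im,cv2.COLOR_BGR2HSV)[168,389])
def blue(i):
    i=i.astype(int);return (i[...,0]>150)&(i[...,0]-i[...,2]>70)
b=max(blobs(blue(im)[100:230,340:430]),key=lambda q:q[1][4]);cb=b[0]+[340,100]
bt=max(blobs(blue(top)[160:200,390:445]),key=lambda q:q[1][4]);ct=bt[0]+[390,160]
p,e=tri([ray(P,cb,1),ray(Tp,ct)]);print("label",cb,ct,p.round(1),np.round(e,1))
m=np.zeros(im.shape[:2],np.uint8);m[100:230,340:430]=blue(im)[100:230,340:430]
pts=np.array([plane(P,q.ravel(),54,1)[:2] for q in max(cv2.findContours(m,0,1)[0],key=len)],np.float32);print("label rect",cv2.minAreaRect(pts))
hsv=cv2.cvtColor(im,cv2.COLOR_BGR2HSV)
m2=np.zeros_like(m);sub=(hsv[...,2]<75)|blue(im);m2[115:222,345:425]=sub[115:222,345:425]
m2=cv2.morphologyEx(m2,cv2.MORPH_CLOSE,np.ones((5,5)));cn=max(cv2.findContours(m2,0,1)[0],key=cv2.contourArea)
ap=cv2.approxPolyDP(cv2.convexHull(cn),3,True).reshape(-1,2)
for a in ap: print(a,plane(P,a,54,1)[:2].round(1),plane(P,a,0,1)[:2].round(1))
r=np.zeros_like(m);r[125:205,228:268]=(hsv[...,2]<85)[125:205,228:268]
cn=max(cv2.findContours(r,0,1)[0],key=cv2.contourArea)
pts=np.array([plane(P,q.ravel(),67,1)[:2] for q in cn],np.float32);print("rib67",cv2.minAreaRect(pts),cv2.boxPoints(cv2.minAreaRect(pts)).round(1).tolist())
red=np.zeros_like(m);h=(((hsv[...,0]<10)|(hsv[...,0]>174))&(hsv[...,1]>150)&(hsv[...,2]>90));red[85:220,205:300]=h[85:220,205:300]
red=cv2.morphologyEx(red|r,cv2.MORPH_CLOSE,np.ones((3,3)))
cn=max(cv2.findContours(red,0,1)[0],key=cv2.contourArea)
ap=cv2.approxPolyDP(cn,3,True).reshape(-1,2)
for a in ap: print(a,[plane(P,a,z,1)[:2].round(1).tolist() for z in(47,0)])
E
python3 m.py
```

```text
[228 134  62] [225 141  97] [107 186 228]
label [387.13246753 168.92597403] [415.57142857 176.97959184] [ 608.7 -172.9   85.4] [0.4 0.4]
label rect ((615.4304809570312, -181.40219116210938), (41.018226623535156, 26.9728946685791), 77.81951904296875)
[370 132] [ 593.5 -138.9] [ 602.  -145.9]
[411 146] [ 642.1 -153.5] [ 658.3 -162.8]
[391 210] [ 623.8 -232.1] [ 637.1 -253.9]
[359 203] [ 584.2 -223.1] [ 591.2 -243.4]
[354 190] [ 577.6 -207. ] [ 583.6 -224.7]
rib67 ((455.5867004394531, -177.28323364257812), (70.08080291748047, 22.81482696533203), 80.7504653930664) [[438.70001220703125, -210.0], [461.20001220703125, -213.6999969482422], [472.5, -144.5], [450.0, -140.89999389648438]]
[255  93] [[464.8, -95.0], [454.7, -95.0]]
[250 114] [[458.4, -118.8], [447.3, -122.1]]
[226 117] [[429.5, -121.1], [414.5, -124.7]]
[219 200] [[412.3, -222.9], [395.1, -240.2]]
[271 211] [[478.1, -236.7], [469.7, -255.9]]
[274 193] [[482.9, -213.4], [475.2, -229.4]]
[284 190] [[495.2, -209.6], [489.1, -225.1]]
[286 178] [[498.1, -194.7], [492.4, -208.2]]
[276 176] [[486.3, -192.3], [479.0, -205.4]]
[280 172] [[491.2, -187.4], [484.6, -199.9]]
[281 146] [[493.3, -156.6], [487.0, -164.9]]
[291 146] [[504.8, -156.7], [500.1, -165.0]]
[292 134] [[506.2, -142.8], [501.6, -149.3]]
[285 131] [[498.3, -139.3], [492.6, -145.3]]
[286 121] [[499.6, -127.8], [494.2, -132.3]]
[270 119] [[481.4, -125.2], [473.5, -129.3]]
[272  95] [[484.2, -98.0], [476.7, -98.4]]
```

Pack estimate: centre ≈ (614,-188), x axis turned 12.5° from world -y, top at z≈52–54 (top+side views). I'll approach to just above it and re-measure.

{"method": "apply_moves", "body": {
  "moves": [
    [[-0.05, 0.3, 0.3], [0, 0, 0.07], -1],
    [[-0.09, 0.617, 0.6], [0, 0, 0.139], -1],
    [[-0.09, 0.617, 0.9], [0, 0, 0.139], -1],
    [[-0.09, 0.617, 0.9], [0, 0, 0.139], -1],
    [[-0.09, 0.617, 0.9], [0, 0, 0.139], -1]
  ]
}}

```text
t: 4.62
ee_pos: [614.6, -189.2, 145.7]
eef_rot: [2.447, 1.966, 0.002]
ft_force: [0.4, 0.2, 0.4]
gripper_width: 85.6
finger_force: 0.0
```

Run:
```python
from h import *
s=robot.get_state();P=vision.camera_params("wrist");im=vision.get_image("wrist");cv2.imwrite("pics/w3.png",im)
P2=dict(mtx=P["mtx"],pose=np.load("w2.npy"))
print(s["ee_pos"].round(1))
i=im.astype(int);b=(i[...,0]>150)&(i[...,0]-i[...,2]>70)
c,st=max(blobs(b),key=lambda q:q[1][4]);print(c,st)
p,e=tri([ray(P,c,1),ray(P2,(387.13,168.93),1)]);print("label",p.round(1),np.round(e,1))
m=b.astype(np.uint8);m[:st[1]]=0
pts=np.array([plane(P,q.ravel(),54,1)[:2] for q in max(cv2.findContours(m,0,1)[0],key=cv2.contourArea)],np.float32);print(cv2.minAreaRect(pts))
x0,y0=int(c[0])-100,int(c[1])-100
print(x0,y0);cv2.imwrite("pics/w3c.png",cv2.resize(im[max(y0,0):y0+220,x0:x0+200],None,fx=2.7,fy=2.7))
```

```text
[ 614.6 -189.2  145.7]
[319.75552748 186.13139608] [ 303  162   34   49 1583]
label [ 615.4 -181.1   53.9] [0.1 0.1]
((615.2572021484375, -181.31243896484375), (40.36650466918945, 26.072559356689453), 77.89448547363281)
219 86
```

View pics/w3c.png

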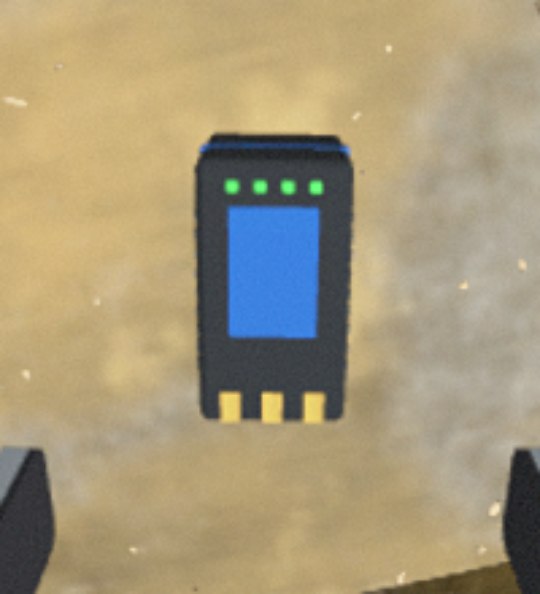

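The crop is centred on the pack: top face from row 156 (rear edge) to row 418 (contact edge), columns 200–350, contacts at the bottom. The label height of 53.9 mm is confirmed.

Run:
```python
from h import *
s=robot.get_state();P=vision.camera_params("wrist")
a=plane(P,(320.7,143.8),54,1);b=plane(P,(319.8,240.8),54,1);print(a,b,np.linalg.norm(a-b),(a+b)/2,np.degrees(np.arctan2(*(a-b)[:2])))
c=(a+b)/2;goal([c[0],c[1],32],77.8,s)
```

```text
[ 623.84856304 -148.39881043   54.        ] [ 605.14098999 -229.57573325   54.        ] 83.30465826004347 [ 614.49477651 -188.98727184   54.        ] 12.977485174932097
goal [np.float64(614.4947765147173), np.float64(-188.9872718441318), 32] shift [ 0.006 -0.008  0.954] turn [ 0.002  0.001 -0.003]
```

{"method": "apply_moves", "body": {
  "moves": [
    [[0, 0, 0.4], [0, 0, 0], -1],
    [[0, 0, 0.75], [0, 0, 0], -1],
    [[0, 0, 0.94], [0, 0, 0], -1],
    [[0, 0, 0.945], [0, 0, 0], -1],
    [[0, 0, 0.945], [0, 0, 0], -1],
    [[0, 0, 0.945], [0, 0, 0], 1],
    [[0, 0, 0.945], [0, 0, 0], 1],
    [[0, 0, 0.945], [0, 0, 0], 1],
    [[0, 0, 0.945], [0, 0, 0], 1],
    [[0, 0, 0.945], [0, 0, 0], 1],
    [[0, 0, 0.945], [0, 0, 0], 1],
    [[0, 0, 0.945], [0, 0, 0], 1],
    [[0, 0, 0.945], [0, 0, 0], 1]
  ]
}}

```text
t: 6.3
ee_pos: [614.6, -190.1, 31.6]
eef_rot: [2.449, 1.966, 0.001]
ft_force: [0.1, 0.6, 5.7]
gripper_width: 44.6
finger_force: 64.9
```

{"method": "apply_moves", "body": {
  "moves": [
    [[0, 0, -0.2], [0, 0, 0], 1],
    [[0, 0, -0.5], [0, 0, -0.04], 1],
    [[0, 0, -1], [0, 0, -0.081], 1],
    [[0, 0, -1], [0, 0, -0.081], 1],
    [[0, 0, -1], [0, 0, -0.081], 1]
  ]
}}

```text
t: 6.92
ee_pos: [612.8, -189.1, 148.6]
eef_rot: [-2.318, -2.116, 0.002]
ft_force: [0.2, -1.2, -4.2]
gripper_width: 44.8
finger_force: 64.1
```

{"method": "apply_moves", "body": {
  "moves": [
    [[0.3, -0.12, -0.3], [0, 0, 0], 1],
    [[0.65, -0.28, -0.6], [0, 0, 0], 1],
    [[1, -0.435, -0.6], [0, 0, 0], 1]
  ]
}}

```text
t: 7.3
ee_pos: [572.7, -64.5, 222.9]
eef_rot: [2.32, 2.116, 0.001]
ft_force: [0.6, -0.1, -3.6]
gripper_width: 44.5
finger_force: 64.2
```

{"method": "apply_moves", "body": {
  "moves": [
    [[0.35, -0.15, 0], [0, 0, 0], 1],
    [[0.7, -0.3, 0], [0, 0, 0], 1],
    [[1, -0.435, 0], [0, 0, 0], 1]
  ]
}}

```text
t: 7.68
ee_pos: [529.2, 60.4, 218.9]
eef_rot: [-2.317, -2.115, 0.006]
ft_force: [-0.2, -0.3, -3.3]
gripper_width: 45.0
finger_force: 64.1
```

{"method": "apply_moves", "body": {
  "moves": [
    [[0.35, -0.15, 0], [0, 0, 0], 1],
    [[0.7, -0.3, 0], [0, 0, 0], 1],
    [[1, -0.435, 0], [0, 0, 0], 1],
    [[1, -0.435, 0], [0, 0, 0], 1],
    [[1, -0.435, 0], [0, 0, 0], 1]
  ]
}}

```text
t: 8.3
ee_pos: [489.6, 182.6, 220.2]
eef_rot: [-2.319, -2.117, 0.005]
ft_force: [0.1, -0.4, -2.4]
gripper_width: 45.0
finger_force: 64.1
```

Run:
```python
from h import *
s=robot.get_state();P=vision.camera_params("wrist");im=vision.get_image("wrist");cv2.imwrite("pics/w4.png",im)
np.save("w4.npy",P["pose"])
print(s["t"],s["ee_pos"].round(1),s["eef_rot"].round(3),s["gripper_width"]);goal([450,307,224],84.8,s)
u,v=proj(P,[450.4,306.7,40],1).astype(int);print(u,v,proj(P,[458,405,40],1),proj(P,s["ee_pos"],1))
cv2.imwrite("pics/w4c.png",cv2.resize(im[:270,180:540],None,fx=2.2,fy=2.2,interpolation=cv2.INTER_CUBIC))
```

```text
8.3 [489.6 182.6 220.2] [-2.319 -2.117  0.005] 44.990720448272036
goal [450, 307, 224] shift [ 1.002 -0.423 -0.032] turn [-0.002  0.001 -0.   ]
273 56 [272.96093983 -30.44463097] [321.09272748 253.13526794]
```

View pics/w4c.png

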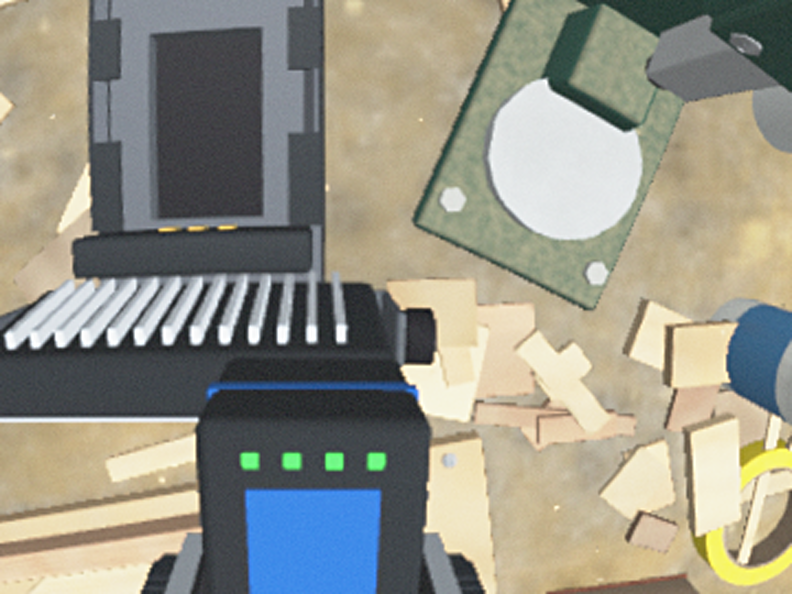

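The view shows the bay (crop corners about (151,33), (262,27), (262,215), (151,219)). The front notches lie between the dark lips, at rows 78–143 on the left (column 95–120) and 68–132 on the right (column 289–320). The pack is held square.

Run:
```python
from h import *
im=cv2.imread("pics/w4.png");P=vision.camera_params("wrist");P["pose"]=np.load("w4.npy")
P1=dict(mtx=P["mtx"],pose=np.load("w1.npy"))
g=cv2.GaussianBlur(cv2.cvtColor(im,cv2.COLOR_BGR2GRAY),(3,3),0)
F=lambda u,v:(180+u/2.2,v/2.2)
q=[plane(P,F(*c),40,1)[:2] for c in [(150,33),(262,27),(263,216),(150,220)]]
for a in q:print(a.round(1))
q=np.array(q);print("c",q.mean(0),"len",[np.linalg.norm(q[i]-q[i-1]).round(1) for i in range(4)])
for i,j in((0,3),(1,2)):d=q[i]-q[j];print("ang",np.degrees(np.arctan2(d[0],d[1])))
for n,(a,b) in dict(left=((118,78),(118,143)),right=((289,68),(289,132))).items():
    A,B=plane(P,F(*a),50,1),plane(P,F(*b),50,1);print(n,A.round(1),B.round(1),np.linalg.norm(A-B))
print("bulk",[plane(P,F(*c),92,1)[:2].round(1) for c in[(74,240),(310,228)]])
print(g[int(130/2.2),215:335])
# bay two-view check: front corners & rear corners in w1
for a,b in [((151,33),(306.2,136)),((262,27),(346,140))]:
    p,e=tri([ray(P,F(*a),1),ray(P1,b,1)]);print("bay rear corner",p.round(1),np.round(e,1))
# pack in hand: label edge heading & contacts
i=im.astype(int);b=(i[...,0]>150)&(i[...,0]-i[...,2]>70);m=b.astype(np.uint8);m[:200]=0;m[:,400:]=0
cn=max(cv2.findContours(m,0,1)[0],key=cv2.contourArea)
pts=np.array([plane(P,k.ravel(),242,1)[:2] for k in cn],np.float32);print(cv2.minAreaRect(pts))
```

```text
[428.1 356.2]
[481.1 351.2]
[473.1 259.8]
[419.  264.4]
c [450.30148582 307.90137535] len [np.float64(92.3), np.float64(53.3), np.float64(91.8), np.float64(54.3)]
ang 5.6394200187077095
ang 4.985792159694558
left [413.2 334.1  50. ] [410.2 302.9  50. ] 31.345630536286862
right [491.9 327.4  50. ] [489.2 297.4  50. ] 30.137123732205016
bulk [array([398.3, 261.1]), array([495.1, 254.1])]
[169 170 172 171 149 104  83 102 127 136 136 135 135 121 106 120 138 141
 140 140 139 138 139 139 139 139 139 140 140 140 140 137 124 110 103  94
  80  67  62  63  64  65  65  64  65  65  65  65  64  64  64  65  65  65
  65  64  65  66  65  65  65  64  64  64  64  64  65  65  65  66  66  65
  65  64  64  66  66  65  64  64  64  63  64  81 116 140 144 142 141 142
 142 141 141 142 141 137 132 131 131 131 131 129 117 100  88  85  87  97
 109 103  84  82 115 157 174 174 176 178 178 177]
bay rear corner [428.6 355.8  40.9] [0.2 0.2]
bay rear corner [480.9 350.8  41.2] [0.3 0.3]
((490.6990661621094, 190.1690673828125), (40.90278244018555, 26.844989776611328), 84.76476287841797)
```

Run:
```python
from h import *
goal([450.3,307.9,220.2],84.7)
```

```text
goal [450.3, 307.9, 220.2] shift [ 1.012 -0.426  0.004] turn [-0.002  0.001  0.001]
```

{"method": "apply_moves", "body": {
  "moves": [
    [[0.35, -0.15, 0], [0, 0, 0], 1],
    [[0.7, -0.3, 0], [0, 0, 0], 1],
    [[1, -0.42, 0], [0, 0, 0], 1],
    [[1, -0.426, 0.2], [0, 0, 0], 1],
    [[1, -0.426, 0.4], [0, 0, 0], 1],
    [[1, -0.426, 0.6], [0, 0, 0], 1],
    [[1, -0.426, 0.7], [0, 0, 0], 1],
    [[1, -0.426, 0.7], [0, 0, 0], 1],
    [[1, -0.426, 0.7], [0, 0, 0], 1],
    [[1, -0.426, 0.7], [0, 0, 0], 1]
  ]
}}

```text
t: 9.6
ee_pos: [451.3, 307.4, 139.5]
eef_rot: [2.32, 2.118, 0.003]
ft_force: [0.3, -1.1, -3.3]
gripper_width: 44.7
finger_force: 64.0
```

Run:
```python
from h import *
s=robot.get_state();print(s["t"],s["ee_pos"],s["ft_force"]);goal([450.3,307.9,56.5],84.7,s)
```

```text
9.6 [451.26792537 307.3967395  139.46883372] [ 0.33342745 -1.11526783 -3.30467062]
goal [450.3, 307.9, 56.5] shift [ 0.003 -0.01   0.691] turn [ 0.001 -0.001  0.001]
```

{"method": "apply_moves", "body": {
  "moves": [
    [[0.003, -0.01, 0.2], [0, 0, 0], 1],
    [[0.003, -0.01, 0.4], [0, 0, 0], 1],
    [[0.003, -0.01, 0.5], [0, 0, 0], 1],
    [[0.003, -0.01, 0.55], [0, 0, 0], 1],
    [[0.003, -0.01, 0.6], [0, 0, 0], 1],
    [[0.003, -0.01, 0.65], [0, 0, 0], 1],
    [[0.003, -0.01, 0.69], [0, 0, 0], 1],
    [[0.003, -0.01, 0.69], [0, 0, 0], 1]
  ]
}}

```text
t: 10.6
ee_pos: [449.6, 307.7, 55.6]
eef_rot: [2.32, 2.118, 0.001]
ft_force: [0.1, 0.4, -2.6]
gripper_width: 44.8
finger_force: 64.1
```

{"method": "apply_moves", "body": {
  "moves": [
    [[0, 0, 0.005], [0, 0, 0], -1],
    [[0, 0, 0.005], [0, 0, 0], -1],
    [[0, 0, 0.005], [0, 0, 0], -1],
    [[0, 0, 0.005], [0, 0, 0], -1],
    [[0, 0, 0.005], [0, 0, 0], -1],
    [[0, 0, 0.005], [0, 0, 0], -1],
    [[0, 0, -0.3], [0, 0, 0], -1],
    [[0, 0, -0.7], [0, 0, 0], -1],
    [[0, 0, -1], [0, 0, 0], -1],
    [[0, 0, -1], [0, 0, 0], -1],
    [[0, 0, -1], [0, 0, 0], -1]
  ]
}}

```text
t: 11.98
ee_pos: [448.7, 307.4, 174.5]
eef_rot: [-2.32, -2.118, 0.002]
ft_force: [0.2, -0.5, -0.4]
gripper_width: 85.1
finger_force: 0.0
```

Run:
```python
from h import *
s=robot.get_state();P=vision.camera_params("wrist");im=vision.get_image("wrist");cv2.imwrite("pics/w5.png",im)
np.save("w5.npy",P["pose"]);print(s["t"],s["ee_pos"],s["gripper_width"])
i=im.astype(int);b=(i[...,0]>150)&(i[...,0]-i[...,2]>70);c,st=max(blobs(b),key=lambda q:q[1][4]);print(c,st)
ax=np.array([-np.sin(np.radians(5.3)),-np.cos(np.radians(5.3))])
for z in(78,81):
  p=plane(P,c,z,1)[:2];e=p+7.6*ax-[450.3,307.9];print(z,p,"x",e@ax,"y",e@[-ax[1],ax[0]])
cv2.imwrite("pics/w5c.png",cv2.resize(im[:330,150:490],None,fx=1.8,fy=1.8,interpolation=cv2.INTER_CUBIC))
```

```text
11.975 [448.72278121 307.38488044 174.5042346 ] 85.14276953770971
[322.86149936 183.30114358] [ 307  159   33   49 1574]
78 [450.55611058 316.36786466] x -0.8553190695986906 y -0.527166002688345
81 [450.63419251 317.28591022] x -1.7766521800397754 y -0.534218304091394
```

View pics/w5c.png

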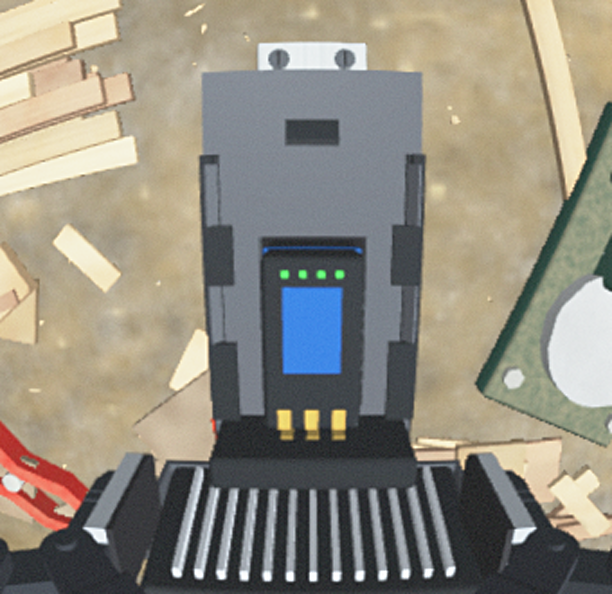

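The pack is seated and centred in the bay, label at (312,330) and contacts towards the lamp. Notch gaps are at crop rows 165–226 (rear) and 285–343 (front) on both rails. I'll work out the set-down point and then re-measure the cover from above.

Run:
```python
from h import *
P=vision.camera_params("wrist");P["pose"]=np.load("w5.npy")
ax=np.array([-np.sin(np.radians(5.3)),-np.cos(np.radians(5.3))]);ay=np.array([-ax[1],ax[0]])
im=cv2.imread("pics/w5.png");g=cv2.cvtColor(im,cv2.COLOR_BGR2GRAY)
F=lambda u,v:np.array((150+u/1.8,v/1.8))
for u in (209,226,400,413):
    c=int(F(u,0)[0]);print(c,g[85:235,c].tolist())
for n,v in dict(r0=165,r1=226,f0=285,f1=343).items():
    for s,u in (("L",228),("R",396)):
        d=plane(P,F(u,v),50,1)[:2]-[450.3,307.9];print(n,s,(d@ax).round(1),(d@ay).round(1))
for u,v in((233,255),(392,255),(237,380),(388,380),(284,131),(340,131)):
    d=plane(P,F(u,v),50,1)[:2]-[450.3,307.9];print("lip/ledge",(d@ax).round(1),(d@ay).round(1))
print(proj(P,[450.3,307.9,78],1))
goal([455,-178,174.5],80)
```

```text
266 [135, 74, 66, 71, 71, 72, 106, 127, 131, 136, 134, 131, 132, 135, 134, 134, 135, 135, 135, 133, 131, 134, 131, 133, 131, 133, 136, 135, 133, 130, 135, 133, 139, 136, 133, 131, 137, 134, 134, 133, 118, 78, 67, 70, 70, 66, 73, 68, 72, 69, 68, 69, 70, 68, 72, 72, 68, 70, 69, 72, 70, 69, 65, 69, 66, 65, 68, 68, 66, 67, 65, 62, 70, 73, 104, 112, 113, 111, 113, 108, 109, 105, 106, 105, 101, 99, 98, 91, 98, 94, 92, 85, 87, 85, 88, 82, 79, 71, 75, 69, 69, 77, 81, 80, 79, 76, 72, 70, 76, 71, 77, 74, 80, 79, 88, 84, 86, 95, 101, 103, 119, 137, 150, 148, 146, 149, 147, 149, 148, 153, 154, 154, 162, 163, 166, 167, 168, 176, 190, 192, 192, 185, 187, 188, 187, 184, 185, 182, 168, 171]
275 [136, 136, 136, 135, 134, 134, 134, 135, 137, 136, 134, 136, 129, 133, 136, 134, 137, 133, 137, 135, 133, 132, 134, 135, 130, 133, 135, 132, 135, 130, 134, 135, 134, 130, 133, 132, 132, 130, 134, 124, 88, 74, 68, 67, 69, 70, 67, 69, 71, 70, 71, 68, 65, 73, 74, 68, 71, 74, 74, 65, 69, 71, 73, 70, 66, 73, 69, 74, 70, 68, 73, 66, 72, 83, 115, 129, 136, 131, 130, 127, 129, 129, 131, 130, 130, 132, 129, 127, 127, 
[... 1221 characters left out ...]
70, 83, 90, 85, 87, 85, 88, 87, 89, 89, 88, 90, 89, 86, 89, 90, 89, 92, 97, 101, 99, 94, 100, 102, 114, 107, 112, 114, 123, 121, 121, 122, 102, 75, 69, 69, 68, 66, 69, 71, 61, 64, 68, 67, 69, 67, 67, 71, 64, 68, 64, 64, 69, 66, 65, 72, 68, 70, 71, 68, 69, 69, 68, 65, 70, 77, 76, 75, 75, 84, 99, 99, 100, 105, 128, 154, 167]
r0 L -82.1 -40.3
r0 R -82.4 39.6
r1 L -52.4 -40.8
r1 R -52.7 40.4
f0 L -23.1 -41.7
f0 R -23.4 41.4
f1 L 7.2 -42.9
f1 R 6.9 42.9
lip/ledge -38.1 -38.7
lip/ledge -38.4 38.9
lip/ledge 27.5 -39.1
lip/ledge 27.3 39.8
lip/ledge -98.0 -13.6
lip/ledge -98.1 12.8
[323.46501431 193.17596564]
goal [455, -178, 174.5] shift [-4.022e+00  4.220e-01 -1.000e-03] turn [-0.002  0.001  0.053]
```

{"method": "apply_moves", "body": {
  "moves": [
    [[-0.2, 0.02, -0.25], [0, 0, 0], -1],
    [[-0.6, 0.06, -0.25], [0, 0, 0], -1],
    [[-1, 0.105, -0.25], [0, 0, 0], -1]
  ]
}}

```text
t: 12.4
ee_pos: [450.1, 185.8, 204.0]
eef_rot: [-2.318, -2.119, 0.003]
ft_force: [-0.1, 0.1, 0.9]
gripper_width: 85.4
finger_force: 0.0
```

{"method": "apply_moves", "body": {
  "moves": [
    [[-0.5, 0.05, 0], [0, 0, 0], -1],
    [[-1, 0.105, 0], [0, 0, 0], -1]
  ]
}}

```text
t: 12.65
ee_pos: [451.5, 64.8, 203.8]
eef_rot: [-2.318, -2.118, 0.003]
ft_force: [0.2, 0.6, 0.1]
gripper_width: 85.2
finger_force: 0.0
```

{"method": "apply_moves", "body": {
  "moves": [
    [[-0.5, 0.05, 0], [0, 0, 0], -1],
    [[-1, 0.105, 0], [0, 0, 0], -1]
  ]
}}

```text
t: 12.9
ee_pos: [453.2, -55.9, 203.9]
eef_rot: [-2.318, -2.117, 0.002]
ft_force: [0.8, 0.4, -0.3]
gripper_width: 85.5
finger_force: 0.0
```

{"method": "apply_moves", "body": {
  "moves": [
    [[-0.5, 0.05, 0.1], [0, 0, 0.02], -1],
    [[-1, 0.105, 0.25], [0, 0, 0.045], -1],
    [[-1, 0.105, 0.25], [0, 0, 0.045], -1],
    [[-1, 0.105, 0.25], [0, 0, 0.045], -1],
    [[-1, 0.105, 0.25], [0, 0, 0.045], -1]
  ]
}}

```text
t: 13.52
ee_pos: [456.0, -173.7, 175.3]
eef_rot: [-2.391, -2.037, 0.0]
ft_force: [0.2, -0.5, -0.5]
gripper_width: 85.7
finger_force: 0.0
```

Run:
```python
from h import *
s=robot.get_state();P=vision.camera_params("wrist");im=vision.get_image("wrist");cv2.imwrite("pics/w6.png",im);np.save("w6.npy",P["pose"])
P2=dict(mtx=P["mtx"],pose=np.load("w2.npy"))
print(s["t"],s["ee_pos"].round(1),s["eef_rot"].round(3))
hsv=cv2.cvtColor(im,cv2.COLOR_BGR2HSV)
red=(((hsv[...,0]<10)|(hsv[...,0]>174))&(hsv[...,1]>150)&(hsv[...,2]>90)).astype(np.uint8)
c,st=max(blobs(red),key=lambda q:q[1][4]);print("red",c,st)
cn,hi=cv2.findContours(red,cv2.RETR_CCOMP,1)
holes=[k for k,h in zip(cn,hi[0]) if h[3]>=0];k=max(holes,key=cv2.contourArea)
r=cv2.minAreaRect(k);print("rib px",r)
for z in(67,60,47):
    pts=np.array([plane(P,q.ravel(),z,1)[:2] for q in k],np.float32);r=cv2.minAreaRect(pts);print(z,r,cv2.boxPoints(r).round(1).tolist())
o=max((q for q,h in zip(cn,hi[0]) if h[3]<0),key=cv2.contourArea)
for a in cv2.approxPolyDP(o,3,True).reshape(-1,2):print(a,[plane(P,a,z,1)[:2].round(1).tolist() for z in(47,2)])
```

```text
13.525 [ 456.  -173.7  175.3] [-2.391 -2.037  0.   ]
red [320.32799116 173.37703786] [ 279   96   84  145 7238]
rib px ((320.0, 192.0), (30.0, 80.0), 0.0)
67 ((454.3162841796875, -177.2584991455078), (73.06461334228516, 25.24456024169922), 81.2797622680664) [[436.29998779296875, -211.5], [461.29998779296875, -215.3000030517578], [472.29998779296875, -143.10000610351562], [447.3999938964844, -139.1999969482422]]
60 ((453.89111328125, -179.6240692138672), (75.09615325927734, 25.946474075317383), 81.27976989746094) [[435.3999938964844, -214.8000030517578], [461.0, -218.6999969482422], [472.3999938964844, -144.5], [446.79998779296875, -140.5]]
47 ((453.1016845703125, -184.01730346679688), (78.86901092529297, 27.25003433227539), 81.27975463867188) [[433.70001220703125, -220.89999389648438], [460.6000061035156, -225.10000610351562], [472.5, -147.10000610351562], [445.6000061035156, -143.0]]
[310  96] [[458.6, -94.5], [456.8, -94.9]]
[306 126] [[450.8, -120.1], [447.7, -124.7]]
[288 126] [[435.2, -117.4], [429.4, -121.5]]
[279 140] [[424.9, -128.3], [417.6, -134.3]]
[279 156] [[422.2, -142.7], [414.3, -151.1]]
[283 157] [[425.6, -144.2], [418.3, -152.8]]
[284 194] [[419.7, -178.9], [411.4, -193.3]]
[280 199] [[415.0, -183.2], [405.9, -198.3]]
[281 210] [[413.7, -194.3], [404.4, -211.2]]
[285 211] [[417.2, -195.9], [408.6, -213.0]]
[286 239] [[412.1, -225.4], [402.6, -247.5]]
[354 240] [[478.4, -237.0], [479.8, -261.0]]
[355 211] [[483.0, -206.3], [485.2, -225.2]]
[360 210] [[487.8, -206.1], [490.9, -225.0]]
[356 181] [[487.6, -177.0], [490.5, -191.0]]
[362 140] [[497.8, -140.0], [502.5, -147.9]]
[353 126] [[491.6, -126.4], [495.2, -132.1]]
[334 125] [[475.2, -123.1], [476.1, -128.2]]
[332  96] [[477.3, -97.5], [478.6, -98.4]]
```

Run:
```python
from h import *
goal([454.2,-177.4,50.5],80.8)
```

```text
goal [454.2, -177.4, 50.5] shift [-0.033 -0.011  1.042] turn [ 0.    -0.     0.001]
```

{"method": "apply_moves", "body": {
  "moves": [
    [[-0.033, -0.011, 0.3], [0, 0, 0], -1],
    [[-0.033, -0.011, 0.6], [0, 0, 0], -1],
    [[-0.033, -0.011, 0.6], [0, 0, 0], -1]
  ]
}}

```text
t: 13.95
ee_pos: [452.4, -176.4, 101.2]
eef_rot: [-2.387, -2.033, 0.002]
ft_force: [0.3, 0.4, 0.4]
gripper_width: 85.6
finger_force: 0.0
```

{"method": "apply_moves", "body": {
  "moves": [
    [[0, 0, 0.2], [0, 0, 0], -1],
    [[0, 0, 0.4], [0, 0, 0], -1],
    [[0, 0, 0.44], [0, 0, 0], -1],
    [[0, 0, 0.44], [0, 0, 0], -1],
    [[0, 0, 0.44], [0, 0, 0], 1],
    [[0, 0, 0.44], [0, 0, 0], 1],
    [[0, 0, 0.44], [0, 0, 0], 1],
    [[0, 0, 0.44], [0, 0, 0], 1],
    [[0, 0, 0.44], [0, 0, 0], 1],
    [[0, 0, 0.44], [0, 0, 0], 1],
    [[0, 0, 0.44], [0, 0, 0], 1],
    [[0, 0, 0.44], [0, 0, 0], 1],
    [[0, 0, 0.44], [0, 0, 0], 1]
  ]
}}

```text
t: 15.58
ee_pos: [454.4, -178.9, 51.1]
eef_rot: [2.393, 2.034, 0.0]
ft_force: [0.8, 0.2, 5.9]
gripper_width: 20.8
finger_force: 60.3
```

{"method": "apply_moves", "body": {
  "moves": [
    [[0, 0, -0.2], [0, 0, 0], 1],
    [[0, 0, -0.5], [0, 0, 0], 1],
    [[0, 0, -1], [0, 0, -0.044], 1],
    [[0, 0, -1], [0, 0, -0.044], 1]
  ]
}}

```text
t: 16.08
ee_pos: [456.4, -180.2, 175.0]
eef_rot: [2.315, 2.111, 0.003]
ft_force: [1.0, 1.1, -1.6]
gripper_width: 20.8
finger_force: 59.6
```

{"method": "apply_moves", "body": {
  "moves": [
    [[0.2, 0, -0.35], [0, 0, 0], 1],
    [[0.5, -0.04, -0.55], [0, 0, 0], 1],
    [[0.87, -0.08, -0.55], [0, 0, 0], 1]
  ]
}}

```text
t: 16.45
ee_pos: [454.3, -73.3, 237.0]
eef_rot: [2.323, 2.113, 0.001]
ft_force: [0.9, 0.2, -1.6]
gripper_width: 20.4
finger_force: 59.6
```

{"method": "apply_moves", "body": {
  "moves": [
    [[0.44, -0.04, 0], [0, 0, 0], 1],
    [[0.87, -0.08, 0], [0, 0, 0], 1]
  ]
}}

```text
t: 16.7
ee_pos: [452.8, 32.7, 234.4]
eef_rot: [-2.321, -2.113, 0.003]
ft_force: [0.3, 0.8, -1.6]
gripper_width: 20.5
finger_force: 59.6
```

{"method": "apply_moves", "body": {
  "moves": [
    [[0.44, -0.04, 0], [0, 0, 0], 1],
    [[0.87, -0.08, 0], [0, 0, 0], 1]
  ]
}}

```text
t: 16.95
ee_pos: [452.8, 137.5, 234.4]
eef_rot: [-2.32, -2.115, 0.004]
ft_force: [-0.3, -0.6, -2.0]
gripper_width: 20.6
finger_force: 59.6
```

{"method": "apply_moves", "body": {
  "moves": [
    [[0.44, -0.04, 0], [0, 0, 0], 1],
    [[0.87, -0.08, 0], [0, 0, 0], 1]
  ]
}}

```text
t: 17.2
ee_pos: [452.9, 242.2, 234.2]
eef_rot: [-2.321, -2.115, 0.005]
ft_force: [0.4, -0.2, -2.0]
gripper_width: 20.6
finger_force: 59.6
```

{"method": "apply_moves", "body": {
  "moves": [
    [[0.44, -0.04, 0], [0, 0, 0], 1],
    [[0.87, -0.08, 0], [0, 0, 0], 1],
    [[0.87, -0.08, 0], [0, 0, 0], 1],
    [[0.87, -0.08, 0], [0, 0, 0], 1]
  ]
}}

```text
t: 17.7
ee_pos: [453.5, 345.0, 234.5]
eef_rot: [-2.321, -2.116, 0.006]
ft_force: [-0.0, -0.2, -1.4]
gripper_width: 20.6
finger_force: 59.5
```

Run:
```python
from h import *
s=robot.get_state();P=vision.camera_params("wrist");im=vision.get_image("wrist");cv2.imwrite("pics/w7.png",im);np.save("w7.npy",P["pose"])
cv2.imwrite("pics/s7.png",vision.get_image("side"))
print(s["t"],s["ee_pos"].round(1),s["eef_rot"].round(3),s["gripper_width"])
M=R.from_rotvec(s["eef_rot"]).as_matrix();print("heading",np.degrees(np.arctan2(M[1,0],M[0,0])))
hsv=cv2.cvtColor(im,cv2.COLOR_BGR2HSV)
red=(((hsv[...,0]<10)|(hsv[...,0]>174))&(hsv[...,1]>150)&(hsv[...,2]>90)).astype(np.uint8);red[:,:220]=0;red[:,420:]=0
cn,_=cv2.findContours(red,0,1);o=max(cn,key=cv2.contourArea)
rim=s["ee_pos"][2]-51
for a in cv2.approxPolyDP(o,3,True).reshape(-1,2):
    print(a,[(M.T@(plane(P,a,rim+z,1)-s["ee_pos"]))[:2].round(1).tolist() for z in(47,2)])
goal([453.8,345.4,91.1],84.7,s)
```

```text
17.7 [453.5 345.  234.5] [-2.321 -2.116  0.006] 20.574491468180053
heading 84.71553946841826
[304  90] [[83.3, -8.1], [83.5, -10.6]]
[302 133] [[62.7, -9.2], [56.6, -12.1]]
[298 141] [[58.8, -11.2], [51.5, -14.7]]
[270 139] [[60.0, -24.8], [53.0, -32.4]]
[254 153] [[53.2, -33.1], [44.1, -43.3]]
[263 278] [[-19.8, -33.7], [-51.0, -44.1]]
[267 277] [[-18.9, -31.3], [-50.0, -40.9]]
[273 255] [[-3.9, -26.6], [-30.4, -34.9]]
[286 249] [[0.1, -19.2], [-25.2, -25.1]]
[288 240] [[5.7, -17.8], [-17.9, -23.4]]
[296 239] [[6.3, -13.5], [-17.0, -17.7]]
[295 215] [[20.3, -13.5], [1.3, -17.8]]
[300 195] [[31.3, -10.7], [15.6, -14.1]]
[305 191] [[33.5, -8.1], [18.4, -10.7]]
[338 191] [[33.5, 8.5], [18.5, 10.9]]
[344 196] [[30.9, 11.5], [15.0, 15.0]]
[348 213] [[21.5, 13.9], [2.9, 18.0]]
[347 239] [[6.4, 13.8], [-16.9, 18.0]]
[354 239] [[6.4, 17.6], [-16.9, 22.9]]
[359 250] [[-0.4, 20.7], [-25.8, 26.9]]
[365 249] [[0.2, 23.9], [-25.1, 31.2]]
[371 255] [[-3.7, 27.6], [-30.1, 35.9]]
[380 280] [[-20.9, 34.2], [-52.6, 44.5]]
[390 154] [[52.8, 33.8], [43.7, 44.1]]
[374 139] [[60.1, 25.5], [53.2, 33.2]]
[345 139] [[59.8, 11.4], [52.9, 14.8]]
[341 133] [[62.7, 9.5], [56.7, 12.2]]
[340  90] [[83.3, 8.8], [83.5, 11.3]]
goal [453.8, 345.4, 91.1] shift [0.006 0.006 1.195] turn [-0.002  0.001  0.   ]
```

{"method": "apply_moves", "body": {
  "moves": [
    [[0, 0, 0.3], [0, 0, 0], 1],
    [[0.006, 0.005, 0.7], [0, 0, 0], 1],
    [[0.006, 0.005, 1], [0, 0, 0], 1],
    [[0.006, 0.005, 1], [0, 0, 0], 1],
    [[0.006, 0.005, 1], [0, 0, 0], 1]
  ]
}}

```text
t: 18.42
ee_pos: [456.3, 346.1, 118.4]
eef_rot: [2.322, 2.115, 0.004]
ft_force: [1.0, 0.8, -1.9]
gripper_width: 20.7
finger_force: 59.4
```

Run:
```python
from h import *
s=robot.get_state();print(s["t"],s["ee_pos"].round(1),s["ft_force"].round(1));goal([453.8,345.4,91.1],84.7,s)
```

```text
18.425 [456.3 346.1 118.4] [ 1.   0.8 -1.9]
goal [453.8, 345.4, 91.1] shift [-0.008 -0.021  0.228] turn [ 0.001 -0.001 -0.001]
```

{"method": "apply_moves", "body": {
  "moves": [
    [[0, 0, 0.05], [0, 0, 0], 1],
    [[0, 0, 0.05], [0, 0, 0], 1],
    [[0, 0, 0.05], [0, 0, 0], 1]
  ]
}}

```text
t: 18.8
ee_pos: [455.4, 346.4, 111.3]
eef_rot: [2.321, 2.116, 0.001]
ft_force: [-0.2, -0.9, -1.6]
gripper_width: 20.7
finger_force: 59.5
```

Run:
```python
from h import *
s=robot.get_state();print(s["t"],s["ee_pos"].round(1),s["joint_positions"].round(4));goal([453.8,345.4,91.1],84.7,s)
```

```text
18.8 [455.4 346.4 111.3] [ 0.4522  0.2044  1.8416 -0.      1.0946  0.5446]
goal [453.8, 345.4, 91.1] shift [-0.01  -0.012  0.168] turn [ 0.001 -0.     0.   ]
```

{"method": "apply_moves", "body": {
  "moves": [
    [[-0.01, -0.012, 0.03], [0, 0, 0], 1],
    [[-0.01, -0.012, 0.06], [0, 0, 0], 1],
    [[-0.01, -0.012, 0.09], [0, 0, 0], 1],
    [[-0.01, -0.012, 0.12], [0, 0, 0], 1],
    [[-0.01, -0.012, 0.14], [0, 0, 0], 1],
    [[-0.01, -0.012, 0.155], [0, 0, 0], 1],
    [[-0.01, -0.012, 0.16], [0, 0, 0], 1],
    [[-0.01, -0.012, 0.16], [0, 0, 0], 1]
  ]
}}

```text
t: 19.8
ee_pos: [453.6, 345.2, 91.5]
eef_rot: [2.322, 2.116, 0.0]
ft_force: [0.3, 0.0, -1.3]
gripper_width: 20.7
finger_force: 59.5
```

{"method": "apply_moves", "body": {
  "moves": [
    [[0, 0, 0.004], [0, 0, 0], -1],
    [[0, 0, 0.004], [0, 0, 0], -1],
    [[0, 0, 0.004], [0, 0, 0], -1],
    [[0, 0, 0.004], [0, 0, 0], -1],
    [[0, 0, 0.004], [0, 0, 0], -1],
    [[0, 0, 0.004], [0, 0, 0], -1],
    [[0, 0, -0.3], [0, 0, 0], -1],
    [[0, 0, -0.7], [0, 0, 0], -1],
    [[0, 0, -0.7], [0, 0, 0], -1],
    [[0, 0, -0.7], [0, 0, 0], -1]
  ]
}}

```text
t: 21.05
ee_pos: [453.3, 345.0, 175.1]
eef_rot: [-2.322, -2.116, 0.001]
ft_force: [0.4, 0.1, -0.7]
gripper_width: 85.5
finger_force: 0.0
```

```bash
cat > chk.py <<'E'
from h import *
import sys
s=robot.get_state();P=vision.camera_params("wrist");im=vision.get_image("wrist");cv2.imwrite("pics/%s.png"%sys.argv[1],im);np.save(sys.argv[1]+".npy",P["pose"])
print(s["t"],s["ee_pos"].round(1))
hsv=cv2.cvtColor(im,cv2.COLOR_BGR2HSV)
red=(((hsv[...,0]<10)|(hsv[...,0]>174))&(hsv[...,1]>150)&(hsv[...,2]>90)).astype(np.uint8);red[:,:225]=0;red[:,420:]=0
ax=np.array([-np.sin(np.radians(5.3)),-np.cos(np.radians(5.3))]);ay=np.array([-ax[1],ax[0]]);B=np.array([450.3,307.9])
f=lambda a,z:[round(float(v),1) for v in ((plane(P,a,z,1)[:2]-B)@ax,(plane(P,a,z,1)[:2]-B)@ay)]
cn,hi=cv2.findContours(red,cv2.RETR_CCOMP,1)
o=max((q for q,h in zip(cn,hi[0]) if h[3]<0),key=cv2.contourArea)
for a in cv2.approxPolyDP(o,2.5,True).reshape(-1,2):print(a,"roof",f(a,87),"rim",f(a,42))
hs=[q for q,h in zip(cn,hi[0]) if h[3]>=0 and cv2.contourArea(q)>300]
for k in hs:
    r=cv2.boxPoints(cv2.minAreaRect(k));print("rib",[f(a,107) for a in r])
E
python3 chk.py w8
python3 - <<'E'
import cv2;im=cv2.imread("pics/w8.png");cv2.imwrite("pics/w8c.png",cv2.resize(im[:330,150:490],None,fx=1.8,fy=1.8,interpolation=cv2.INTER_CUBIC))
E
```

```text
21.05 [453.3 345.  175.1]
[309  91] roof [-120.1, -9.7] rim [-120.1, -11.6]
[306 125] roof [-94.6, -12.1] rim [-89.7, -14.4]
[285 125] roof [-94.8, -27.9] rim [-89.9, -33.3]
[278 131] roof [-90.3, -33.3] rim [-84.5, -39.8]
[278 140] roof [-83.4, -33.5] rim [-76.3, -40.0]
[274 141] roof [-82.6, -36.6] rim [-75.4, -43.7]
[275 159] roof [-68.6, -36.3] rim [-58.6, -43.4]
[279 161] roof [-67.0, -33.2] rim [-56.7, -39.7]
[281 202] roof [-33.3, -33.0] rim [-16.4, -39.4]
[277 203] roof [-32.4, -36.3] rim [-15.4, -43.3]
[278 220] roof [-17.4, -36.2] rim [2.5, -43.2]
[282 221] roof [-16.6, -32.9] rim [3.5, -39.3]
[283 255] roof [15.8, -33.7] rim [42.2, -40.3]
[361 256] roof [16.7, 33.8] rim [43.2, 40.4]
[362 224] roof [-14.0, 33.0] rim [6.6, 39.4]
[367 219] roof [-18.5, 36.9] rim [1.3, 44.1]
[367 203] roof [-32.5, 36.1] rim [-15.5, 43.2]
[364 202] roof [-33.4, 33.7] rim [-16.5, 40.2]
[366 160] roof [-67.9, 33.8] rim [-57.7, 40.3]
[370 159] roof [-68.7, 36.9] rim [-58.7, 44.0]
[371 143] roof [-81.2, 37.2] rim [-73.7, 44.4]
[361 126] roof [-94.1, 29.1] rim [-89.1, 34.8]
[338 124] roof [-95.4, 11.8] rim [-90.6, 14.1]
[335  91] roof [-120.1, 9.4] rim [-120.2, 11.2]
rib [[-2.5, -13.2], [-75.7, -12.0], [-75.8, 12.4], [-2.6, 14.0]]
```

View pics/w8c.png

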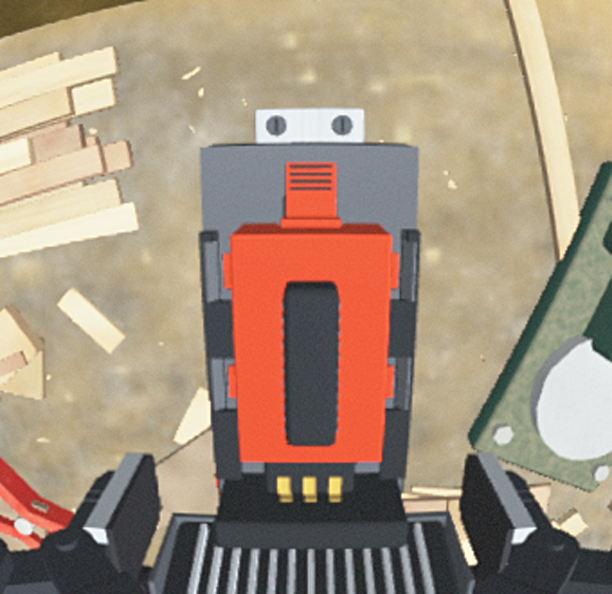

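The last picture shows all four lugs in the notches (crop (228,270), (394,270), (233,380), (389,380)), with the cover flat and square at -37 mm from the bay centre, as computed. I'll grip the rib again and slide.

{"method": "apply_moves", "body": {
  "moves": [
    [[0, 0.003, 0.3], [0, 0, 0], -1],
    [[0, 0.003, 0.6], [0, 0, 0], -1],
    [[0, 0.003, 0.7], [0, 0, 0], -1],
    [[0, 0.003, 0.7], [0, 0, 0], -1],
    [[0, 0.003, 0.7], [0, 0, 0], 1],
    [[0, 0.003, 0.7], [0, 0, 0], 1],
    [[0, 0.003, 0.7], [0, 0, 0], 1],
    [[0, 0.003, 0.7], [0, 0, 0], 1],
    [[0, 0.003, 0.7], [0, 0, 0], 1],
    [[0, 0.003, 0.7], [0, 0, 0], 1],
    [[0, 0.003, 0.7], [0, 0, 0], 1],
    [[0, 0.003, 0.7], [0, 0, 0], 1],
    [[0, 0.003, 0.7], [0, 0, 0], 1]
  ]
}}

```text
t: 22.72
ee_pos: [454.5, 345.4, 92.3]
eef_rot: [2.321, 2.116, 0.002]
ft_force: [-0.5, 0.1, 5.2]
gripper_width: 20.1
finger_force: 61.3
```

Run:
```python
from h import *
s=robot.get_state();print(s["t"],s["ee_pos"].round(1),s["ft_force"].round(1),s["gripper_width"]);goal([450.6,311.6,s["ee_pos"][2]],84.7,s)
```

```text
22.725 [454.5 345.4  92.3] [-0.5  0.1  5.2] 20.13569203169653
goal [450.6, 311.6, np.float64(92.34167443489066)] shift [-0.283 -0.006 -0.   ] turn [ 0.001 -0.     0.   ]
```

{"method": "apply_moves", "body": {
  "moves": [
    [[-0.03, 0, 0], [0, 0, 0], 1],
    [[-0.06, 0, 0], [0, 0, 0], 1],
    [[-0.09, 0, 0], [0, 0, 0], 1],
    [[-0.12, 0, 0], [0, 0, 0], 1],
    [[-0.15, 0, 0], [0, 0, 0], 1],
    [[-0.18, 0, 0], [0, 0, 0], 1],
    [[-0.21, 0, 0], [0, 0, 0], 1],
    [[-0.23, 0, 0], [0, 0, 0], 1],
    [[-0.25, 0, 0], [0, 0, 0], 1],
    [[-0.265, 0, 0], [0, 0, 0], 1],
    [[-0.28, 0, 0], [0, 0, 0], 1],
    [[-0.28, 0, 0], [0, 0, 0], 1]
  ]
}}

```text
t: 24.22
ee_pos: [451.5, 312.4, 92.4]
eef_rot: [-2.322, -2.117, -0.004]
ft_force: [-0.1, 3.4, 4.9]
gripper_width: 20.7
finger_force: 61.3
```

```bash
python3 - <<'E'
from h import *
s=robot.get_state();print(s["t"],s["ee_pos"].round(1),s["ft_force"].round(1),s["gripper_width"]);goal([450.6,311.6,s["ee_pos"][2]],84.7,s)
E
python3 chk.py w9
```

```text
24.225 [451.5 312.4  92.4] [-0.1  3.4  4.9] 20.660717781255954
goal [450.6, 311.6, np.float64(92.37304455697934)] shift [-0.007 -0.007 -0.   ] turn [ 0.001 -0.001  0.   ]
24.225 [451.5 312.4  92.4]
[304  90] roof [-87.9, -7.4] rim [-88.2, -9.9]
[302 133] roof [-67.1, -8.5] rim [-61.1, -11.3]
[298 140] roof [-63.6, -10.5] rim [-56.6, -13.9]
[269 139] roof [-64.3, -24.8] rim [-57.5, -32.5]
[254 152] roof [-57.9, -32.6] rim [-49.2, -42.7]
[264 279] roof [16.7, -32.7] rim [48.0, -42.8]
[273 255] roof [0.1, -26.1] rim [26.3, -34.2]
[280 249] roof [-3.9, -21.9] rim [21.2, -28.8]
[285 250] roof [-3.3, -19.1] rim [22.0, -25.2]
[288 240] roof [-9.6, -17.2] rim [13.8, -22.7]
[297 239] roof [-10.2, -12.3] rim [12.9, -16.2]
[295 214] roof [-24.9, -12.9] rim [-6.1, -17.0]
[300 194] roof [-35.9, -10.0] rim [-20.5, -13.3]
[306 190] roof [-38.1, -6.9] rim [-23.3, -9.3]
[337 190] roof [-38.1, 8.8] rim [-23.3, 11.2]
[344 195] roof [-35.4, 12.4] rim [-19.8, 15.9]
[348 213] roof [-25.5, 14.8] rim [-6.9, 19.0]
[346 239] roof [-10.2, 14.2] rim [12.9, 18.2]
[354 239] roof [-10.2, 18.6] rim [13.0, 23.9]
[359 250] roof [-3.3, 21.6] rim [21.9, 27.9]
[364 249] roof [-3.9, 24.4] rim [21.2, 31.5]
[370 254] roof [-0.6, 28.0] rim [25.4, 36.2]
[379 280] roof [17.3, 34.7] rim [48.8, 44.9]
[390 153] roof [-57.5, 35.0] rim [-48.6, 45.3]
[374 139] roof [-64.4, 26.6] rim [-57.6, 34.3]
[346 140] roof [-63.7, 12.8] rim [-56.6, 16.4]
[341 133] roof [-67.1, 10.3] rim [-61.1, 13.2]
[340  90] roof [-87.9, 9.6] rim [-88.2, 12.3]
```

{"method": "apply_moves", "body": {
  "moves": [
    [[-0.01, -0.005, 0], [0, 0, 0], 1],
    [[-0.02, -0.005, 0], [0, 0, 0], 1],
    [[-0.02, -0.005, 0], [0, 0, 0], 1]
  ]
}}

```text
t: 24.65
ee_pos: [451.3, 312.1, 92.8]
eef_rot: [-2.32, -2.115, -0.012]
ft_force: [1.6, 12.2, 3.1]
gripper_width: 20.6
finger_force: 60.9
```

```bash
python3 chk.py w10|head -3; python3 -c "
from h import *
s=robot.get_state();print(s['ft_force'])"
```

```text
24.65 [451.3 312.1  92.8]
[302  90] roof [-87.6, -8.5] rim [-88.2, -11.2]
[302 133] roof [-66.7, -8.7] rim [-60.9, -11.4]
[ 2.32695646 10.81698624  2.91391784]
```

{"method": "apply_moves", "body": {
  "moves": [
    [[0.017, 0.005, 0], [0, 0, 0], 1],
    [[0.017, 0.005, 0], [0, 0, 0], -1],
    [[0.017, 0.005, 0], [0, 0, 0], -1],
    [[0.017, 0.005, 0], [0, 0, 0], -1],
    [[0.017, 0.005, 0], [0, 0, 0], -1],
    [[0.017, 0.005, 0], [0, 0, 0], -1],
    [[0.017, 0.005, 0], [0, 0, 0], -1],
    [[0.017, 0.005, -0.3], [0, 0, 0], -1],
    [[0.017, 0.005, -0.7], [0, 0, 0], -1],
    [[0.017, 0.005, -0.7], [0, 0, 0], -1],
    [[0.017, 0.005, -0.7], [0, 0, 0], -1]
  ]
}}

```text
t: 26.08
ee_pos: [450.5, 311.2, 175.1]
eef_rot: [-2.322, -2.116, 0.001]
ft_force: [-0.4, -0.3, 0.0]
gripper_width: 85.2
finger_force: 0.0
```

```bash
python3 chk.py w11
python3 - <<'E'
from h import *
K=vision.camera_params("wrist")["mtx"]
for n in("w8","w11"):
    im=cv2.imread(f"pics/{n}.png");hsv=cv2.cvtColor(im,cv2.COLOR_BGR2HSV)
    red=((hsv[...,0]<10)|(hsv[...,0]>174))&(hsv[...,1]>150)&(hsv[...,2]>90)
    rows=np.where(red[60:,310:335].sum(1)>15)[0][:30]+60
    print(n,np.load(n+".npy")[:3,3].round(1),[(int(r),int(np.ptp(np.where(red[r,295:350])[0]))) for r in rows[::3]])
E
```

```text
26.075 [450.5 311.2 175.1]
[310  89] roof [-87.7, -8.6] rim [-88.0, -10.4]
[309 119] roof [-65.2, -9.5] rim [-61.1, -11.4]
[306 123] roof [-62.2, -11.7] rim [-57.5, -14.1]
[285 124] roof [-61.6, -27.5] rim [-56.8, -32.9]
[278 130] roof [-57.1, -32.9] rim [-51.5, -39.4]
[283 254] roof [48.7, -33.3] rim [74.9, -39.8]
[361 255] roof [49.6, 34.1] rim [76.0, 40.7]
[367 129] roof [-58.0, 34.1] rim [-52.5, 40.7]
[360 124] roof [-61.7, 28.7] rim [-57.0, 34.2]
[338 123] roof [-62.2, 12.2] rim [-57.6, 14.5]
[335  89] roof [-87.7, 9.7] rim [-88.0, 11.6]
rib [[30.5, -12.8], [-42.5, -11.6], [-42.6, 12.8], [30.5, 14.3]]
w8 [461.3 427.4 318.6] [(91, 26), (98, 26), (103, 26), (108, 27), (111, 26), (114, 26), (117, 27), (120, 28), (123, 32), (126, 54)]
w11 [458.5 393.5 318.6] [(89, 25), (94, 27), (100, 27), (104, 26), (107, 26), (110, 27), (113, 27), (116, 27), (119, 27), (122, 33)]
```

Run:
```python
from h import *
K=vision.camera_params("wrist")["mtx"];S=vision.camera_params("side")
W=lambda n:dict(mtx=K,pose=np.load(n+".npy"))
for a,b in (((255,93),(310,96)),((272,95),(332,96))):
    p,e=tri([ray(W("w2"),a,1),ray(W("w6"),b,1)]);print("rest tab",p.round(1),np.round(e,1))
cv2.imwrite("pics/s11.png",vision.get_image("side"))
def tabside(f,lo,hi):
    im=cv2.imread(f);hsv=cv2.cvtColor(im,cv2.COLOR_BGR2HSV)
    red=((((hsv[...,0]<10)|(hsv[...,0]>174))&(hsv[...,1]>130)&(hsv[...,2]>70))).astype(np.uint8);red[:lo[1]]=0;red[hi[1]:]=0;red[:,:lo[0]]=0;red[:,hi[0]:]=0
    o=max(cv2.findContours(red,0,1)[0],key=cv2.contourArea)
    return cv2.approxPolyDP(o,1.2,True).reshape(-1,2).tolist()
t=tabside("pics/s11.png",(300,200),(420,345));print(t)
M=W("w11")
for z in(40,44,48,52,56):
    print(z,[proj(S,[*plane(M,a,z,1)[:2],z]).round(1).tolist() for a in((310,89),(335,89))])
t0=tabside("pics/side0.png",(345,155),(400,200));print("rest side",t0)
M=W("w6")
for z in(0,4,8,12,16): print(z,[proj(S,[*plane(M,a,z,1)[:2],z]).round(1).tolist() for a in((310,96),(332,96))])
```

```text
rest tab [457.1 -94.9  11.4] [0.1 0.1]
rest tab [478.4 -98.3  10.5] [0. 0.]
[[364, 247], [364, 253], [360, 266], [356, 270], [349, 267], [349, 259], [354, 245], [346, 245], [337, 270], [336, 284], [337, 288], [343, 289], [344, 286], [345, 292], [353, 293], [354, 295], [352, 298], [344, 296], [344, 299], [352, 301], [355, 291], [358, 288], [359, 292], [363, 293], [370, 288], [367, 278], [370, 267], [372, 267], [372, 271], [375, 269], [375, 267], [371, 266], [375, 252], [375, 248]]
40 [[353.6, 301.4], [343.6, 299.5]]
44 [[353.6, 300.0], [343.7, 298.2]]
48 [[353.6, 298.6], [343.8, 296.8]]
52 [[353.6, 297.2], [343.9, 295.5]]
56 [[353.6, 295.8], [344.0, 294.1]]
rest side [[384, 166], [378, 165], [375, 173], [371, 177], [366, 175], [369, 164], [364, 166], [358, 177], [358, 184], [356, 187], [358, 190], [369, 193], [367, 195], [362, 195], [367, 195], [371, 190], [374, 193], [382, 190], [380, 186], [386, 181], [384, 180], [383, 175], [385, 169]]
0 [[368.3, 197.5], [361.3, 196.3]]
4 [[368.3, 196.4], [361.4, 195.2]]
8 [[368.3, 195.3], [361.5, 194.2]]
12 [[368.3, 194.2], [361.6, 193.1]]
16 [[368.3, 193.1], [361.7, 192.0]]
```

```bash
python3 -c "
from bench import robot
print(robot.close_job())"
```

```text
the job is handed in; nothing more can be done
None
```

The job is handed in: the pack is in the bay with its contacts towards the lamp head, and the cover is slid shut about 1 mm from the stop. The tab measures at its rest height; I have no verdict from the judge.

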